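Dock the shaker tray and start the mix

ROBOT

A 6-joint arm with a two-finger parallel gripper is mounted at the origin on the work surface; the furniture and walls round the work are solid. World frame = base frame: x ahead of the robot, y to its left, z up, the work surface at z = 0. Lengths are in m, angles in rad, forces in N, time in s.
With the tool pointing down it reaches from about 0.25 to 0.775 m from the base axis. Payload 4 kg.
Tool frame: the origin (TCP) lies on the mounting face of the last link; the fingertips stand ahead of it and the grasp point (between the pads) lies 155 mm ahead of it (bot.tcp_to_tips is the y of the fingertips in the tool frame, in m); y points along the fingers, z is the direction in which the jaws open and shut, and the axes are right-handed (so a half turn about y gives the same grasp; the last joint's range is limited). The gripper opens to 85 mm and grips with 20 to 120 N. Pads are 22 mm wide; open, the fingers measure 114 mm over their backs; the gripper's body (76 mm by 85 mm) begins 54 mm behind the grasp point. The pads swing forward as they close: fully open they stand 13 mm farther back than shut.
Start: joints at [-1.265, 0.087, 1.371, -0, 1.684, -0.103], TCP at [0.219, -0.505, 0.405] pointing down, gripper open.
Joint ranges: [-3.1, 3.1], [-0.76, 2.03], [0.27, 2.55], [-1.08, 4.22], [0.17, 2.65], [-2.57, 2.57]. Speed limits (rad/s): [2.79, 2.79, 3.14, 3.14, 3.14, 3.14].

INTERFACE

Orientations are given as [roll, pitch, yaw] about the fixed x, y, z axes, in that order (R = Rz(yaw) Ry(pitch) Rx(roll)).
In Python, from bench import telemetry, cams, order, bot gives the robot as it stands. The module is installed in compiled form; this text tells all that it offers.
- The arm moves only by the tool arm_command, never from a script. Its argument "rows" is a list that holds one entry, the list of rows, each a list of 5 numbers: the finger opening in m, from 0 to 0.0854, then the shift along the world's x, y, z in m, then the turn about the world's z in rad. A call has 1 to 5 rows; each row is the pose to reach, as a shift and turn from the pose commanded when the call began; what a row does not reach only later rows make up. A row lasts 1/12 s, in which the tool goes at most 41.7 mm and 7.16 degrees, less where a joint would pass 70% of its speed; a pose out of reach is approached as far as the arm can. A call with a gripper value outside its range is refused whole. The fingers move at their own pace and stop on an object; "newtons" is the grip in N (left out, the last holds). Time passes only in rows, so rows that repeat a pose let the fingers close. It gives the time, the measured TCP pose, the force and the opening at its end, in the units of the state.
- telemetry.state(): the state, without advancing time (a new reading comes with each control period).
- cams.get_image(name): name is "scene" or "top" or "wrist"; returns the picture (384x512x3 uint8, red, green, blue); there is no depth.
- cams.camera_model(name): a dict with "mtx" (3x3 intrinsics, pixels), "D" ([k1, k2, p1, p2, k3] as OpenCV has them; the pictures are not rectified), "R" (3x3) and "t" (3): a world point X has camera coordinates R X + t. Camera axes: x right, y down, z forward; pixel columns grow to the right and rows downward; lengths in m; the calibration is good to about 2 mm. A picture is of the moment at which its call begins: read the wrist's pose just before it. camera_model takes no time and is no camera call; for the wrist camera it gives the pose at the moment of the call.
- order.sign_off(): hands the job in, once; it reports no verdict.
The state is a dict: "time_s": time; "joint_pos": joint angles; "joint_vel": joint speeds; "joint_efforts": joint torques, N m; "tool_pos": TCP position; "eef_rot": TCP orientation; "contact_force": force on the tool from outside, world axes, zero at the start; "ft_torque": the same for the moment, N m; "gripper_width": finger opening in m.
Only numpy, scipy, OpenCV 4.12 (cv2) and the standard library are available. Lean on these libraries where they do the work, as an engineer would, in place of code of your own. Each camera call takes 0.05 s, during which the arm holds its last target.

TASK

The steel tray with the two teal micro-tube racks was slid onto the shaker from the back and is not home yet: hook behind its far lip and pull it towards you between the rails, until it is fully home against the two rubber buffers and both spring catches have popped out behind it, with the racks still sitting in it. Once it is home, press the blue key all the way down and let it up (gentle programme), then do the same with the green key (start); do not press the red stop key, and leave the other things on the bench where they are.

Things in the scene. Friction and masses are not known exactly. Their poses are not given: they have to be found in the camera images.
- shaker: Bench shaker, fixed to the bench: white, 266 x 246 mm; on its left part a flat platform with a black mat (55 mm above the bench), along its right side a white control pod, 68 mm wide, top 78 mm above the bench, with three keys. Origin: centre of its underside; x to its back (away from the robot), y to its left, z up. Platform centre line at y = +36 mm, pod's at y = -89 mm.
- tray_home (a point): Point of the shaker (same axes) on the mat over which the tray's centre stands when home, against two rubber buffers (tops 16 mm above the mat) at the platform's front. Along x at both sides run aluminium rails, inner faces 68.5 mm either side of this point, tops 16 mm above the mat, open at the back; the mat goes on flat to 174 mm behind this point.
- tray_centre (a point): Centre of the loose stainless tray, 14 mm above its underside; x to its far side, y left, z up. Open box, walls 118 (x) x 134 (y) x 28 mm, about 0.3 kg, lip turned out at the top by 8 mm at the near and far wall. Starts 50 to 85 mm behind home between the rails (1.5 mm play a side), free mat behind it. The racks fill it, no finger fits inside. Slides with a few newtons.
- tray_far_lip (a point): Middle of the outer edge of the tray's far lip (3 mm thick, 134 mm long along y), 67 mm behind the tray's centre and 26.5 mm above the tray's underside, so 81.5 mm above the bench; below it is 25 mm of free height down to the mat.
- catch_left (a joint): Left spring catch: a 12 mm steel ball in the left rail, 63.5 mm behind tray_home, 11 mm above the mat. 0 = out, grows as it is pressed outwards into the rail (m). The tray's side holds it in at about 0.003; as the tray comes home it pops out behind the far wall (below 0.002) and holds the tray against the buffers. Not to be touched.
- catch_right (a joint): Right spring catch, mirror image of the left one (same values).
- blue_key (a joint): Travel of the round blue key (22 mm across), the nearest of three in a row along the pod; 0 = up, 0.005 m = fully down; a spring lifts it again, fully down takes about 4.5 N.
- green_key (a joint): Travel of the round green key, the middle one, 44 mm behind the blue key (same values).
- red_key (a joint): Travel of the round red stop key, the farthest, 44 mm behind the green key (same values).
- blue_key_top (a point): Centre of the top face of the blue key; it is pressed straight down.
- green_key_top (a point): Centre of the top face of the green key; it is pressed straight down.
- red_key_top (a point): Centre of the top face of the red key.
- rack_near_centre (a point): Centre of the near one of two teal micro-tube racks (52 mm along the tray's x, 124 mm along y, 38 mm high) that stand loose side by side in the tray; its top is 41 mm above the tray's underside.
- rack_far_centre (a point): Centre of the far one of the two teal micro-tube racks (same size).
- beaker_centre (a point): Bystander: centre of a clear empty beaker, 77 mm across, 93 mm high, right of the shaker.
- label_tape_centre (a point): Bystander: centre of a lying roll of tape, 98 mm across, 25 mm high, right of the shaker.
- timer_centre (a point): Bystander: centre of a green bench timer with pink keys, 92 x 66 x 28 mm, left of the shaker.
- petri_dish_centre (a point): Bystander: centre of a petri dish, 91 mm across, 15 mm high, left of the shaker.
There are look-alikes about, which are no part of the job. Leave any pink look-alike of the part that bears tray_centre alone.

How it is judged:
By the outcome, as a careful person would: the job done as asked, in the order asked, and still so for the second after the job is handed in, with the robot touching nothing.
It also fails if it takes over 40 s, if anything falls off the work surface, if the arm or the gripper's body presses on something with over 40 N, if the wrist force passes 120 N, or if a joint passes its speed limit or range.

## Working session

There is one attempt and no reset: what is moved stays moved. The work goes in short steps, Python scripts to look and compute and a tool call to move; the robot and the scene stay as the last step left them, time stands still between calls to the robot, and variables do not carry over. Pictures are saved under pics/ and viewed, and the job is handed in when it is done.

Besides the shell and the picture viewer there is one more tool, called after "Request:" as name(argument=value, ...) on one line, values as JSON. arm_command: Moves the arm, as the interface text tells. Its arguments: {"type":"object","properties":{"rows":{"type":"array"},"newtons":{"type":"number"}},"required":["rows"]}

```bash
mkdir -p pics; python3 - <<'E'
from bench import telemetry,cams,order,bot
import cv2,numpy as np
s=telemetry.state();print({k:np.round(v,3).tolist() for k,v in s.items()},bot.tcp_to_tips)
for n in["scene","top","wrist"]:
    m=cams.camera_model(n);im=cams.get_image(n)
    cv2.imwrite(f"pics/{n}0.png",im[:,:,::-1])
    R=np.array(m["R"]);print(n,np.round(m["mtx"],1).tolist(),np.round(m["D"],3),np.round(-R.T@m["t"],3),np.round(R,2).tolist())
E
```

```text
{'time_s': 0.0, 'joint_pos': [-1.265, 0.088, 1.372, 0.0, 1.684, -0.103], 'joint_vel': [0.001, 0.0, 0.001, -0.0, 0.0, -0.0], 'joint_efforts': [-0.001, -35.187, -31.327, -0.0, 0.011, 0.0], 'tool_pos': [0.219, -0.505, 0.403], 'eef_rot': [-1.573, 0.0, -2.733], 'contact_force': [-0.349, 0.393, 0.799], 'ft_torque': [0.004, -0.012, 0.018], 'gripper_width': 0.085} 0.1734
scene [[348.2, 0.0, 255.6], [0.0, 348.2, 191.2], [0.0, 0.0, 1.0]] [-0.001  0.     0.     0.     0.   ] [0.063 0.614 0.635] [[-0.82, -0.57, 0.02], [-0.33, 0.46, -0.82], [0.46, -0.68, -0.57]]
top [[425.6, 0.0, 256.9], [0.0, 425.6, 196.9], [0.0, 0.0, 1.0]] [-0.045  0.     0.     0.     0.   ] [ 0.238 -0.     1.384] [[-0.02, -1.0, 0.01], [-0.99, 0.01, -0.17], [0.17, -0.01, -0.99]]
wrist [[325.0, 0.0, 250.1], [0.0, 325.0, 189.7], [0.0, 0.0, 1.0]] [-0.01  0.    0.    0.    0.  ] [ 0.295 -0.472  0.373] [[0.4, -0.92, -0.0], [-0.87, -0.38, 0.32], [-0.29, -0.12, -0.95]]
```

View pics/scene0.png

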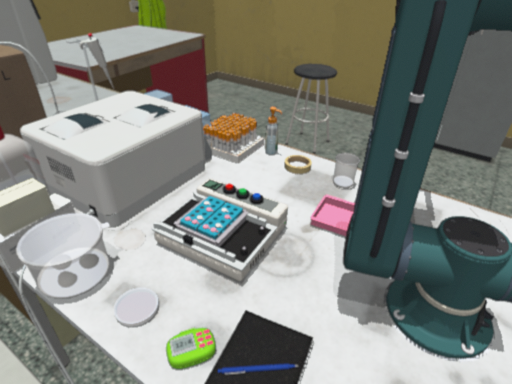

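View pics/top0.png

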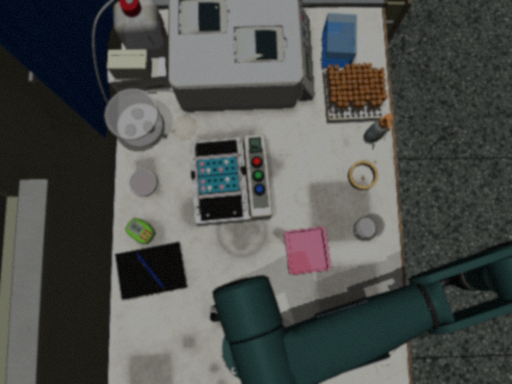

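View pics/wrist0.png

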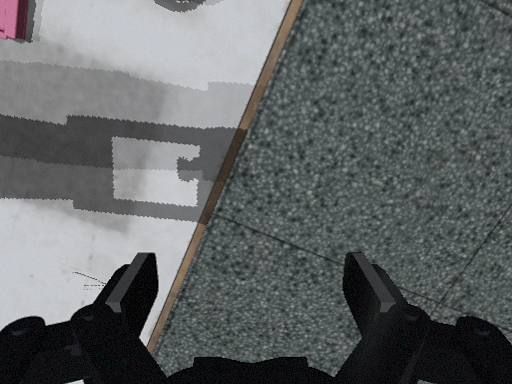

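The scene view shows the shaker with the teal racks in the steel tray at about (215,217) and the keys at (230,188) red, (243,193) green and (256,197) blue. In the top view the tray is at (218,175) and the keys at (257,161), (258,176) and (259,189). Possible mix-ups:
- The pink tray at top (307,250) is the look-alike to leave alone.
- The orange tube rack is at (355,87).
- The timer has pink keys at (139,231).

My choice is the steel tray with the teal racks at (218,175). I'll check it in a close crop.

```bash
cat > h.py <<'E'
from bench import telemetry,cams,order,bot
import cv2,numpy as np
def ray(m,px):
    p=cv2.undistortPoints(np.array(px,float).reshape(-1,1,2),np.array(m["mtx"],float),np.array(m["D"],float)).reshape(-1,2)
    R=np.array(m["R"]);c=-R.T@np.array(m["t"])
    d=np.c_[p,np.ones(len(p))]@R
    return c,d
def onz(m,px,z):
    c,d=ray(m,px);return c+d*((z-c[2])/d[:,2])[:,None]
def tri(m1,p1,m2,p2):
    c1,d1=ray(m1,p1);c2,d2=ray(m2,p2);d1=d1[0];d2=d2[0]
    s=np.linalg.lstsq(np.c_[d1,-d2],c2-c1,rcond=None)[0]
    a=c1+d1*s[0];b=c2+d2*s[1];return (a+b)/2,np.linalg.norm(a-b)
def blob(mask,amin=15):
    n,l,st,ce=cv2.connectedComponentsWithStats(mask.astype(np.uint8))
    return [(ce[i].round(1).tolist(),int(st[i,4]),st[i,:4].tolist()) for i in range(1,n) if st[i,4]>=amin]
E
python3 - <<'E'
from h import *
M={}
for n in["scene","top"]:
    im=cv2.imread(f"pics/{n}0.png");hsv=cv2.cvtColor(im,cv2.COLOR_BGR2HSV).astype(int);H,S,V=hsv[...,0],hsv[...,1],hsv[...,2]
    roi=np.zeros(H.shape,bool)
    if n=="top": roi[130:225,188:275]=1
    else: roi[175:285,150:295]=1
    if n=="top": roi2=roi.copy(); roi2[:,:246]=0
    else: roi2=roi.copy(); roi2[210:]=0; roi2[:,:222]=0
    for c,mk in dict(red=((H<8)|(H>172)),green=(H>50)&(H<80),blue=(H>105)&(H<125)).items():
        print(n,c,blob(mk&(S>110)&(V>50)&roi2,5))
    print(n,"teal",blob((H>85)&(H<102)&(S>90)&roi,30))
    x0,x1,y0,y1=(185,275,125,230) if n=="top" else (150,295,170,285)
    cv2.imwrite(f"pics/{n}crop.png",cv2.resize(im[y0:y1,x0:x1],None,fx=5,fy=5,interpolation=2))
E
```

```text
scene red [([228.9, 186.8], 47, [225, 184, 9, 7])]
scene green [([242.2, 191.5], 42, [238, 189, 9, 6])]
scene blue [([256.1, 196.4], 48, [252, 193, 9, 7])]
scene teal [([212.3, 216.1], 1207, [181, 196, 62, 43])]
top red [([256.4, 160.6], 54, [253, 157, 8, 8])]
top green [([257.8, 174.4], 48, [254, 171, 8, 8])]
top blue [([259.0, 188.4], 50, [256, 185, 7, 8])]
top teal [([219.1, 174.8], 1082, [197, 157, 42, 37])]
```

View pics/topcrop.png

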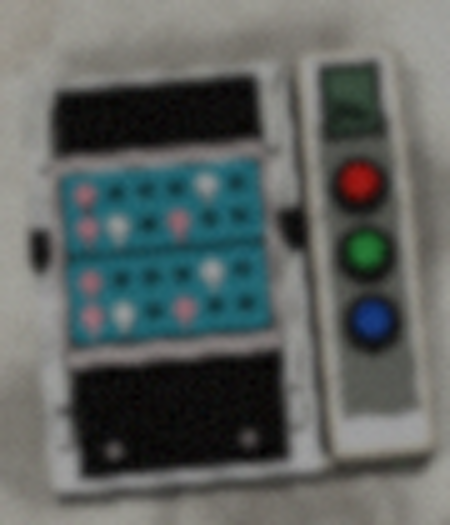

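View pics/scenecrop.png

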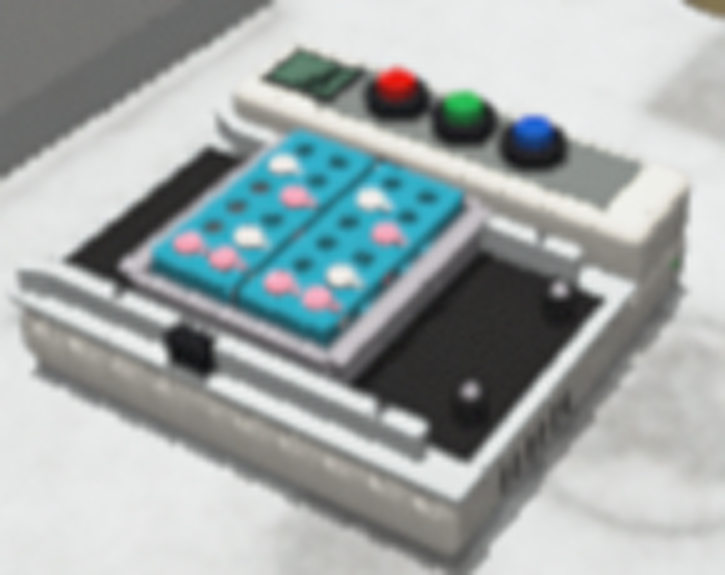

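```bash
python3 - <<'E'
from h import *
mt=cams.camera_model("top");ms=cams.camera_model("scene")
K={}
for n,s,t in[("red",[228.9,186.8],[256.4,160.6]),("green",[242.2,191.5],[257.8,174.4]),("blue",[256.1,196.4],[259,188.4])]:
    p,e=tri(ms,s,mt,t);K[n]=p;print(n,p.round(4),round(e,4), onz(mt,[t],.086)[0].round(4),onz(ms,[s],.086)[0].round(4))
# crop coords top: x=185+u/5
T=lambda u,v:[185+u/5-.4,125+v/5-.4]
S=lambda u,v:[150+u/5-.4,170+v/5-.4]
for n,a,z in[("farlip L",T(58,160),.083),("farlip R",T(270,143),.083),("nearlip L",T(72,362),.083),("nearlip R",T(282,342),.083),
 ("mat bl",T(57,93),.055),("mat br",T(257,78),.055),("mat fl",T(85,474),.055),("mat fr",T(285,456),.055),("buf l",T(114,450),.071),("buf r",T(248,437),.071)]:
    print(n,onz(mt,[a],z)[0].round(4))
for n,a,z in[("farlip L",S(123,262),.083),("nearlip L",S(335,365),.083),("nearlip R",S(487,205),.083),("bufl",S(470,388),.071),("bufr",S(560,290),.071)]:
    print("S",n,onz(ms,[a],z)[0].round(4))
print("incubator front bottom",onz(mt,[[180,108],[298,106]],0).round(3))
print("incubator bottom scene",onz(ms,[[116,215],[205,165]],0).round(3))
E
```

```text
red [ 0.5752 -0.0131  0.0923] 0.0034 [ 0.5783 -0.0124  0.086 ] [ 0.5793 -0.0208  0.086 ]
green [ 0.5312 -0.0166  0.0921] 0.0026 [ 0.5338 -0.016   0.086 ] [ 0.5351 -0.024   0.086 ]
blue [ 0.4869 -0.0194  0.0924] 0.0024 [ 0.4892 -0.019   0.086 ] [ 0.4907 -0.0273  0.086 ]
farlip L [0.595  0.1773 0.083 ]
farlip R [0.604  0.0435 0.083 ]
nearlip L [0.4655 0.1675 0.083 ]
nearlip R [0.4761 0.0371 0.083 ]
mat bl [0.6475 0.1822 0.055 ]
mat br [0.6556 0.0525 0.055 ]
mat fl [0.3988 0.1625 0.055 ]
mat fr [0.4083 0.0367 0.055 ]
buf l [0.4116 0.1425 0.071 ]
buf r [0.4185 0.0592 0.071 ]
S farlip L [0.5949 0.1768 0.083 ]
S nearlip L [0.4632 0.1729 0.083 ]
S nearlip R [0.4764 0.0351 0.083 ]
S bufl [0.4114 0.139  0.071 ]
S bufr [0.416  0.0571 0.071 ]
incubator front bottom [[ 0.791  0.246  0.   ]
 [ 0.792 -0.159  0.   ]]
incubator bottom scene [[ 0.834  0.186  0.   ]
 [ 0.816 -0.181  0.   ]]
```

The crop confirms it: a steel tray with two teal racks, its far lip at about (164,152) in the crop, and buffers still uncovered at the front. The measurements agree with the description:
- Key pitch is 44.1 mm, lip length 134 mm, and yaw about +4°.
- The tray is about 55 mm behind home.
- The far lip is at about (0.600, 0.110).

Next I'll carry the gripper above the gap behind the lip.

Request:
arm_command(rows=[[[0.06, 0.02, 0.031, 0, -0.017], [0.06, 0.041, 0.062, 0, -0.034], [0.06, 0.061, 0.093, 0, -0.051], [0.06, 0.081, 0.123, 0, -0.068], [0.06, 0.101, 0.154, 0, -0.085]]], newtons=30)

```text
time_s: 0.57
tool_pos: [0.3201, -0.3493, 0.4043]
eef_rot: [-1.571, -0.0, -2.819]
contact_force: [1.0, -0.3, 0.6]
gripper_width: 0.0598
```

Request:
arm_command(rows=[[[0.06, 0.02, 0.031, 0, -0.017], [0.06, 0.041, 0.062, 0, -0.034], [0.06, 0.061, 0.093, 0, -0.051], [0.06, 0.081, 0.123, 0, -0.068], [0.06, 0.101, 0.154, 0, -0.085]]])

```text
time_s: 0.98
tool_pos: [0.4211, -0.195, 0.4045]
eef_rot: [-1.571, -0.0, -2.904]
contact_force: [1.1, -0.9, 0.2]
gripper_width: 0.0599
```

Request:
arm_command(rows=[[[0.06, 0.02, 0.031, 0, -0.017], [0.06, 0.041, 0.062, 0, -0.034], [0.06, 0.061, 0.093, 0, -0.051], [0.06, 0.081, 0.123, 0, -0.068], [0.06, 0.101, 0.154, 0, -0.085]]])

```text
time_s: 1.4
tool_pos: [0.5222, -0.0409, 0.4044]
eef_rot: [-1.571, -0.0, -2.988]
contact_force: [0.1, -0.6, -0.6]
gripper_width: 0.0598
```

Request:
arm_command(rows=[[[0.06, 0.02, 0.031, 0, -0.017], [0.06, 0.041, 0.062, 0, -0.034], [0.06, 0.061, 0.093, 0, -0.051], [0.06, 0.081, 0.123, 0, -0.068], [0.06, 0.103, 0.155, 0, -0.085]]])

```text
time_s: 1.82
tool_pos: [0.6252, 0.1139, 0.4042]
eef_rot: [-1.57, -0.001, -3.074]
contact_force: [0.8, 0.1, -0.1]
gripper_width: 0.0601
```

```bash
python3 - <<'E'
from h import *
print(bot.tcp_to_tips)
for n in["scene","wrist"]:
    im=cams.get_image(n);cv2.imwrite(f"pics/{n}1.png",im[:,:,::-1])
m=cams.camera_model("wrist");np.save("w1.npy",m,allow_pickle=True)
E
```

```text
0.1734
```

View pics/wrist1.png

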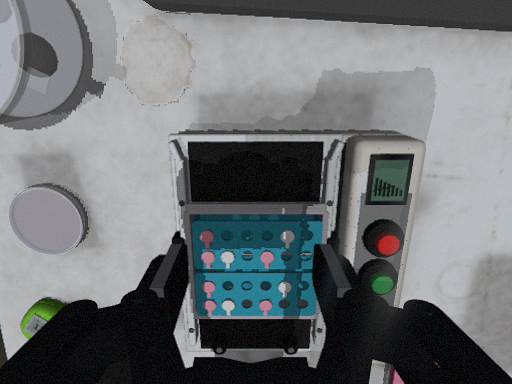

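View pics/scene1.png

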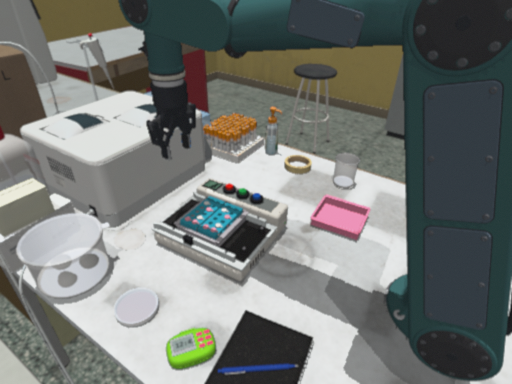

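```bash
python3 - <<'E'
from h import *
m=cams.camera_model("wrist");s=telemetry.state();print(np.round(s["tool_pos"],4))
im=cv2.imread("pics/wrist1.png")
cv2.imwrite("pics/wc1.png",cv2.resize(im[125:225,170:350],None,fx=4,fy=4,interpolation=2))
for n,p,z in[("lip",[[188,205],[327,206]],.083),("matb",[[188,142],[323,141]],.055),("keys",[[388,243.5],[383,284]],.092),("tall thing front",[[200,0],[500,30]],.0)]:print(n,onz(m,p,z).round(4).tolist())
# project finger tips
tp=np.array(s["tool_pos"]);n=np.array([-.0698,.9976,0]);R=np.array(m["R"])
for k in(-1,1):
  for d in(.160,.1734):
    for f in (-.011,.011):
      X=tp+k*.03*n-[0,0,d]+f*np.array([.9976,.0698,0]);print(k,d,f,cv2.projectPoints(X,cv2.Rodrigues(R)[0],np.array(m["t"]),np.array(m["mtx"]),np.array(m["D"]))[0].round(1).ravel())
E
```

```text
[0.6265 0.1168 0.4018]
lip [[0.592, 0.1745, 0.083], [0.6008, 0.0426, 0.083]]
matb [[0.6469, 0.1803, 0.055], [0.6575, 0.0488, 0.055]]
keys [[0.5701, -0.0191, 0.092], [0.5247, -0.0237, 0.092]]
tall thing front [[0.7814, 0.18, 0.0], [0.7774, -0.1311, 0.0]]
-1 0.16 -0.011 [315.4 291. ]
-1 0.16 0.011 [318.8 249.3]
-1 0.1734 -0.011 [310.5 274.7]
-1 0.1734 0.011 [313.3 235.7]
1 0.16 -0.011 [187.5 290.4]
1 0.16 0.011 [184.5 248.8]
1 0.1734 -0.011 [192.3 274.3]
1 0.1734 0.011 [189.8 235.2]
```

View pics/wc1.png

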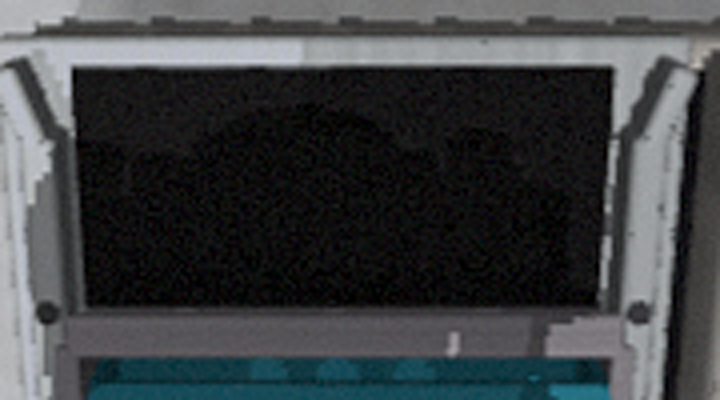

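The wrist view shows the far lip edge at row 202, columns 187 to 328, the mat's back edge at row 141, and bare mat between them. That puts the lip middle at about (0.600, 0.110), matching the other views. Now I'll lower the fingers into the gap.

Request:
arm_command(rows=[[[0.06, 0, -0.005, -0.04, 0], [0.06, 0, -0.005, -0.08, 0], [0.06, 0, -0.005, -0.115, 0], [0.06, 0, -0.005, -0.13, 0], [0.06, 0, -0.005, -0.13, 0]]])

```text
time_s: 2.33
tool_pos: [0.6225, 0.1066, 0.2678]
eef_rot: [-1.57, -0.013, -3.073]
contact_force: [-1.0, -0.2, -0.7]
gripper_width: 0.0602
```

```bash
python3 - <<'E'
from h import *
print(np.round(telemetry.state()["tool_pos"],4))
for n in["scene","wrist"]:
    im=cams.get_image(n)[:,:,::-1]
    if n=="scene": im=cv2.resize(im[130:290,140:300],None,fx=3.5,fy=3.5,interpolation=2)
    cv2.imwrite(f"pics/{n}2.png",im)
E
```

```text
[0.6225 0.1066 0.2678]
```

View pics/wrist2.png

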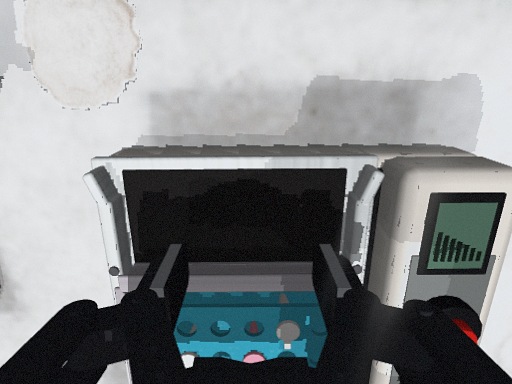

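View pics/scene2.png

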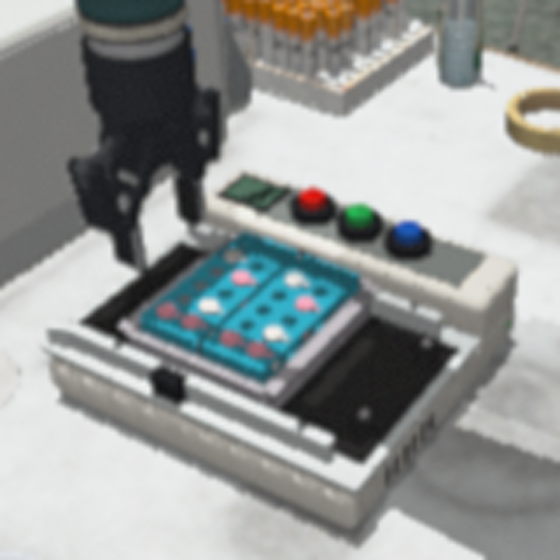

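In the scene crop the fingertips hang behind the far lip at (140,265) and (195,215), over bare mat. I'll shift 6 mm further back for margin, then finish lowering.

Request:
arm_command(rows=[[[0.06, 0.006, 0.001, 0, 0], [0.06, 0.006, 0.001, -0.015, 0], [0.06, 0.006, 0.001, -0.03, 0], [0.06, 0.006, 0.001, -0.033, 0], [0.06, 0.006, 0.001, -0.033, 0]]])

```text
time_s: 2.85
tool_pos: [0.631, 0.1082, 0.2425]
eef_rot: [-1.571, 0.001, -3.073]
contact_force: [-0.2, 0.0, 0.5]
gripper_width: 0.0598
```

```bash
python3 - <<'E'
from h import *
for n in["scene","wrist"]:
    im=cams.get_image(n)[:,:,::-1]
    if n=="scene": im=cv2.resize(im[130:290,140:300],None,fx=3.5,fy=3.5,interpolation=2)
    cv2.imwrite(f"pics/{n}3.png",im)
s=telemetry.state();print(np.round(s["tool_pos"],4),np.round(s["eef_rot"],3),np.round(s["contact_force"],1))
E
```

```text
[0.6313 0.1083 0.2438] [-1.571e+00  3.000e-03 -3.073e+00] [-0.2 -0.7  0.2]
```

View pics/wrist3.png

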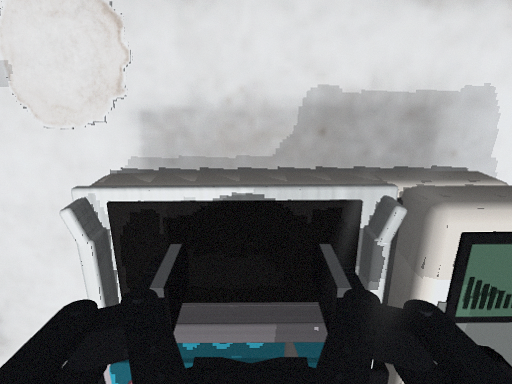

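View pics/scene3.png

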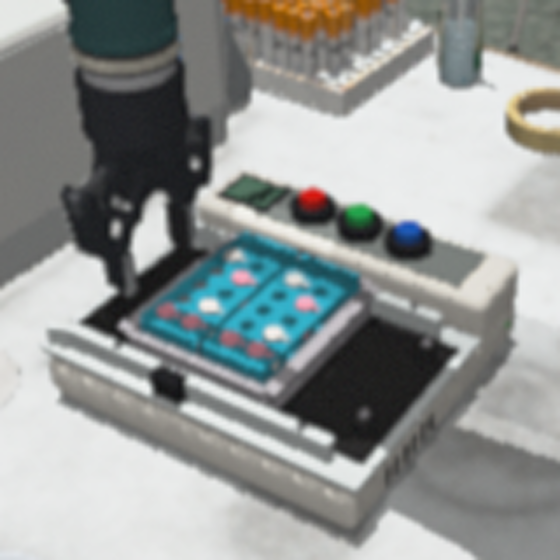

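The tips are behind the lip and below its height, with no contact force. I'll go 4 mm lower and start pulling along the rail direction.

Request:
arm_command(rows=[[[0.06, 0, 0, -0.004, 0], [0.06, -0.006, 0, -0.004, 0], [0.06, -0.012, -0.001, -0.004, 0], [0.06, -0.018, -0.001, -0.004, 0], [0.06, -0.024, -0.002, -0.004, 0]]])

```text
time_s: 3.37
tool_pos: [0.607, 0.1065, 0.2386]
eef_rot: [-1.571, 0.006, -3.073]
contact_force: [6.6, -0.2, -1.1]
gripper_width: 0.0601
```

Request:
arm_command(rows=[[[0.06, -0.005, 0, 0, 0], [0.06, -0.01, -0.001, 0, 0], [0.06, -0.015, -0.001, 0, 0], [0.06, -0.02, -0.0015, 0, 0], [0.06, -0.02, -0.0015, 0, 0]]])

```text
time_s: 3.78
tool_pos: [0.5864, 0.1049, 0.2391]
eef_rot: [-1.571, 0.003, -3.073]
contact_force: [1.3, -0.0, 0.1]
gripper_width: 0.0599
```

```bash
python3 - <<'E'
from h import *
for n in["scene","wrist"]:
    im=cams.get_image(n)[:,:,::-1]
    if n=="scene": im=cv2.resize(im[130:290,140:300],None,fx=3.5,fy=3.5,interpolation=2)
    cv2.imwrite(f"pics/{n}4.png",im)
s=telemetry.state();print(np.round(s["tool_pos"],4),np.round(s["eef_rot"],3),np.round(s["contact_force"],1))
E
```

```text
[0.5864 0.1049 0.2386] [-1.571e+00  2.000e-03 -3.073e+00] [0.6 0.1 1.3]
```

View pics/wrist4.png

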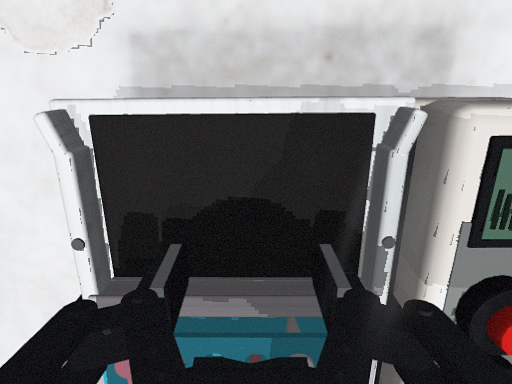

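View pics/scene4.png

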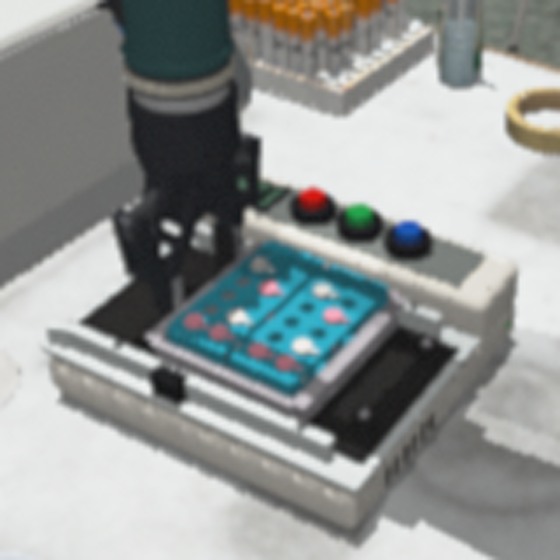

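The tray follows the fingers with 1 to 7 N of pull, the racks are still seated, and both fingers bear on the lip at row 278. About 30 mm is left, so I'll continue slowly.

Request:
arm_command(rows=[[[0.06, -0.005, 0, 0, 0], [0.06, -0.01, -0.001, 0, 0], [0.06, -0.015, -0.001, 0, 0], [0.06, -0.02, -0.0015, 0, 0], [0.06, -0.022, -0.0015, 0, 0]]])

```text
time_s: 4.3
tool_pos: [0.5653, 0.1034, 0.2386]
eef_rot: [-1.571, 0.005, -3.073]
contact_force: [6.2, 0.2, -0.4]
gripper_width: 0.06
```

Request:
arm_command(rows=[[[0.06, -0.002, 0, 0, 0], [0.06, -0.004, 0, 0, 0], [0.06, -0.006, 0, 0, 0]]])

```text
time_s: 4.55
tool_pos: [0.5585, 0.1033, 0.2376]
eef_rot: [-1.571, 0.0, -3.073]
contact_force: [8.5, 2.1, -2.7]
gripper_width: 0.0599
```

Request:
arm_command(rows=[[[0.06, -0.001, 0, 0, 0], [0.06, -0.002, 0, 0, 0]]])

```text
time_s: 4.72
tool_pos: [0.5575, 0.1036, 0.238]
eef_rot: [-1.571, 0.005, -3.072]
contact_force: [9.2, 2.3, -2.4]
gripper_width: 0.0603
```

Request:
arm_command(rows=[[[0.06, -0.001, 0, 0, 0], [0.06, -0.002, 0, 0, 0], [0.06, -0.002, 0, 0, 0]]])

```text
time_s: 4.97
tool_pos: [0.5565, 0.1037, 0.239]
eef_rot: [-1.571, 0.009, -3.072]
contact_force: [9.9, 1.3, -1.6]
gripper_width: 0.06
```

```bash
python3 - <<'E'
from h import *
for n in["scene","wrist"]:
    im=cams.get_image(n)[:,:,::-1]
    if n=="scene": im=cv2.resize(im[130:290,140:300],None,fx=3.5,fy=3.5,interpolation=2)
    cv2.imwrite(f"pics/{n}5.png",im)
s=telemetry.state();print(np.round(s["tool_pos"],4),np.round(s["eef_rot"],3),np.round(s["contact_force"],1))
E
```

```text
[0.5566 0.1037 0.2391] [-1.571  0.009 -3.072] [10.7  1.2 -1.8]
```

View pics/wrist5.png

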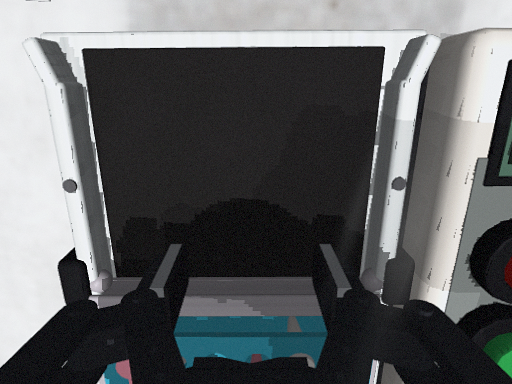

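View pics/scene5.png

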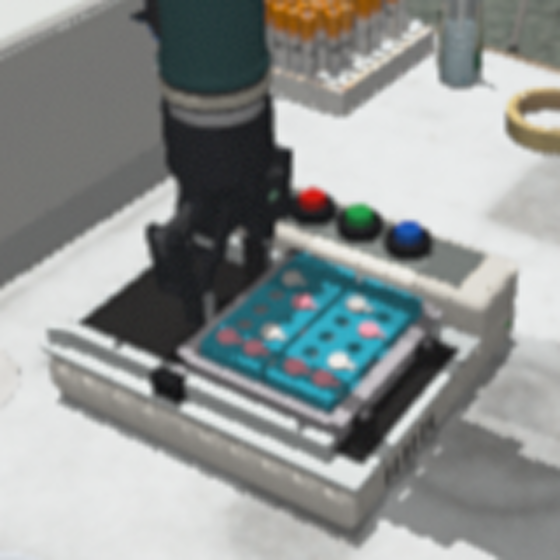

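Both catch balls now show at the rails just behind the lip, at (102,280) and (370,283), and the buffers are right by the near wall. The pull force is 10 N. I'll keep going in small steps.

Request:
arm_command(rows=[[[0.06, -0.001, 0, 0, 0], [0.06, -0.002, 0, 0, 0], [0.06, -0.003, 0, 0, 0]]])

```text
time_s: 5.32
tool_pos: [0.5551, 0.1037, 0.2402]
eef_rot: [-1.571, 0.016, -3.072]
contact_force: [16.2, 2.2, -0.8]
gripper_width: 0.0604
```

Request:
arm_command(rows=[[[0.06, -0.001, 0, 0, 0], [0.06, -0.002, 0, 0, 0], [0.06, -0.002, 0, 0, 0]]])

```text
time_s: 5.57
tool_pos: [0.5541, 0.1036, 0.2414]
eef_rot: [-1.571, 0.021, -3.072]
contact_force: [18.2, 2.3, -1.0]
gripper_width: 0.06
```

```bash
python3 - <<'E'
from h import *
for n in["scene","wrist","top"]:
    im=cams.get_image(n)[:,:,::-1]
    if n=="scene": im=cv2.resize(im[180:280,150:300],None,fx=5,fy=5,interpolation=2)
    if n=="wrist": im=cv2.resize(im[200:384,30:430],None,fx=2,fy=2,interpolation=2)
    if n=="top": im=cv2.resize(im[120:240,180:290],None,fx=5,fy=5,interpolation=2)
    cv2.imwrite(f"pics/{n}6.png",im)
s=telemetry.state();print(np.round(s["tool_pos"],4),np.round(s["eef_rot"],3),np.round(s["contact_force"],1),np.round(s["ft_torque"],2))
E
```

```text
[0.5542 0.1036 0.2415] [-1.571  0.021 -3.072] [17.9  1.9 -1.3] [ 0.33 -2.77  0.21]
```

View pics/wrist6.png

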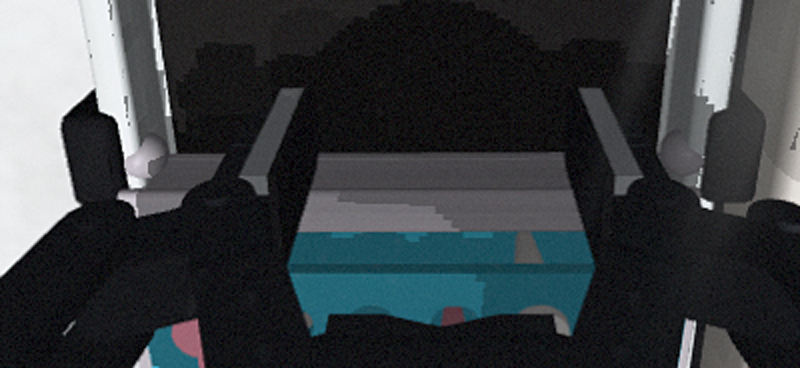

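View pics/scene6.png

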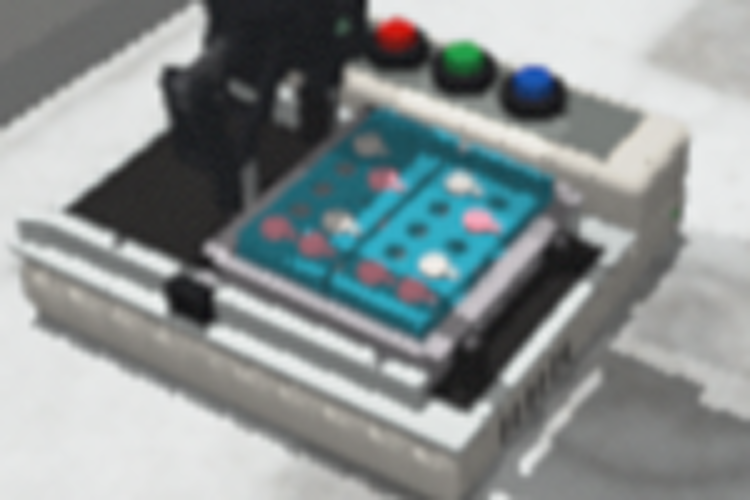

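View pics/top6.png

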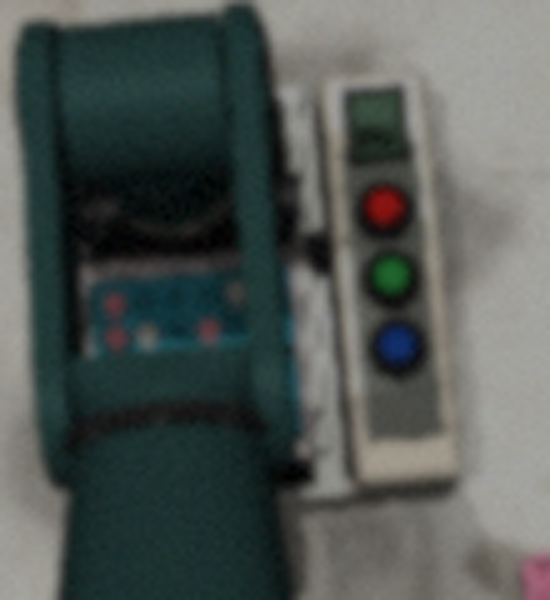

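```bash
python3 - <<'E'
from h import *
m=cams.camera_model("wrist");u=np.array([.9976,.0698]);n=np.array([-.0698,.9976])
f=lambda P:np.c_[P[:,:2]@u,P[:,:2]@n].round(4).tolist()
print("lip",f(onz(m,[[190,276.5],[312,276.5]],.083)))
print("ball",f(onz(m,[[105,277],[370,277]],.066)))
ms=cams.camera_model("scene")
S=lambda u,v:[150+u/5-.4,180+v/5-.4]
print("scene nearlip",f(onz(ms,[S(440,355),S(578,190)],.083)),"farL",f(onz(ms,[S(207,250)],.083)))
print("bufs earlier", f(np.array([[.4116,.1425,0],[.4185,.0592,0]])))
print("tips",f(np.array([telemetry.state()["tool_pos"]])))
E
python3 - <<'E'
import cv2
im=cv2.imread("pics/wrist6.png");cv2.imwrite("pics/w6l.png",cv2.resize(im[80:240,50:250],None,fx=4,fy=3.5,interpolation=2))
cv2.imwrite("pics/w6r.png",cv2.resize(im[80:240,600:800],None,fx=4,fy=3.5,interpolation=2))
E
```

```text
lip [[0.5616, 0.0925], [0.5615, 0.0369]]
ball [[0.5505, 0.1401], [0.5503, 0.0032]]
scene nearlip [[0.419, 0.1368], [0.4237, 0.0021]] farL [[0.5527, 0.1354]]
bufs earlier [[0.4206, 0.1134], [0.4216, 0.0298]]
tips [[0.5601, 0.0647]]
```

View pics/w6l.png

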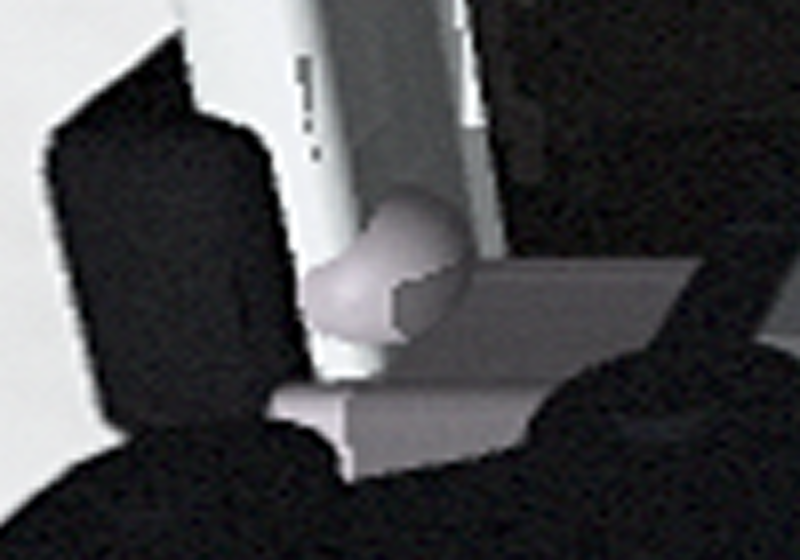

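View pics/w6r.png

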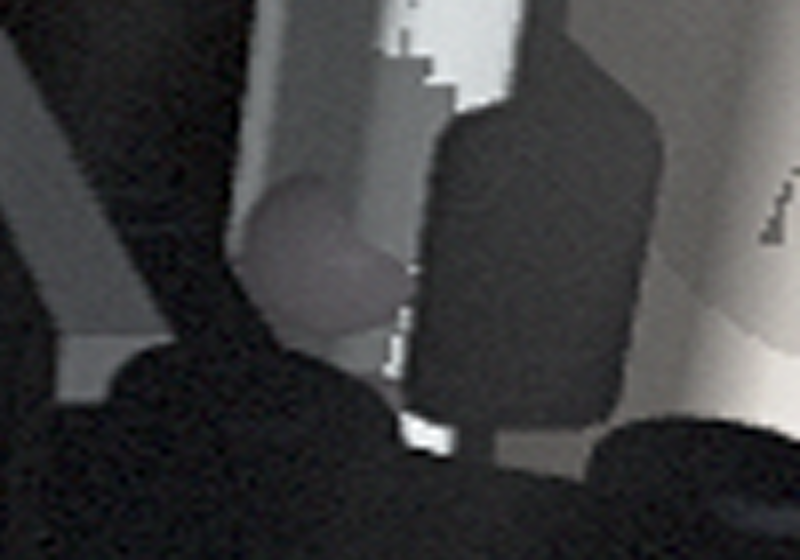

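```bash
python3 - <<'E'
from h import *
m=cams.camera_model("wrist");u=np.array([.9976,.0698]);n=np.array([-.0698,.9976])
f=lambda P:np.c_[P[:,:2]@u,P[:,:2]@n].round(4).tolist()
print("lip",f(onz(m,[[190,294.5],[312,294.5]],.083)))
print("lip inner",f(onz(m,[[190,316]],.083)))
print("wall bottom?",f(onz(m,[[190,276.5],[312,276.5]],.055)))
R=np.array(m["R"])
for du,h in((63.5,.066),(67,.083),(59,.058)):
  for k in(-68,68):
    h0=u*(.5505-.0635+du/1000)+n*(.0717+k/1000)
    print(du,k,cv2.projectPoints(np.r_[h0,h],cv2.Rodrigues(R)[0],np.array(m["t"]),np.array(m["mtx"]),np.array(m["D"]))[0].round(1).ravel())
E
```

```text
lip [[0.552, 0.093], [0.5519, 0.0364]]
lip inner [[0.5401, 0.0937]]
wall bottom? [[0.5439, 0.0985], [0.5438, 0.0308]]
63.5 -68 [369.1 276.7]
63.5 68 [105.8 277. ]
67 -68 [382.7 290.4]
67 68 [ 89.3 290.6]
59 -68 [363.1 275.8]
59 68 [113.2 276. ]
```

The lip is at u = 0.552 m along the rail direction and the ball centres at 0.5505 m. The balls therefore stand behind the far wall, as expected at home, and the fingertips have stopped against rising force. I'll pull slightly more to make sure it's seated, back off, rise and re-check.

Request:
arm_command(rows=[[[0.06, -0.002, 0, 0, 0], [0.06, -0.004, 0, 0, 0], [0.06, -0.004, 0, 0, 0]]])

```text
time_s: 5.97
tool_pos: [0.5521, 0.1036, 0.2435]
eef_rot: [-1.571, 0.03, -3.072]
contact_force: [24.8, 1.6, 0.9]
gripper_width: 0.0599
```

Request:
arm_command(rows=[[[0.06, 0.006, 0, 0, 0], [0.06, 0.018, 0.001, 0, 0], [0.06, 0.027, 0.002, 0, 0], [0.06, 0.027, 0.002, 0, 0], [0.06, 0.027, 0.002, 0.03, 0]]])

```text
time_s: 6.38
tool_pos: [0.57, 0.105, 0.2599]
eef_rot: [-1.57, -0.018, -3.073]
contact_force: [-0.9, 0.2, -0.9]
gripper_width: 0.0605
```

Request:
arm_command(rows=[[[0.06, 0, 0, 0.04, 0], [0.06, 0, 0, 0.05, 0], [0.06, 0.01, 0, 0.05, 0], [0.06, 0.02, 0, 0.05, 0], [0.06, 0.02, 0, 0.05, 0]]])

```text
time_s: 6.8
tool_pos: [0.593, 0.1052, 0.3176]
eef_rot: [-1.571, -0.0, -3.073]
contact_force: [-0.5, -0.4, -0.5]
gripper_width: 0.0598
```

```bash
python3 - <<'E'
from h import *
for n in["scene","wrist"]:
    im=cams.get_image(n)[:,:,::-1]
    if n=="scene": im=cv2.resize(im[180:280,150:300],None,fx=5,fy=5,interpolation=2)
    cv2.imwrite(f"pics/{n}7.png",im)
s=telemetry.state();print(np.round(s["tool_pos"],4),np.round(s["eef_rot"],3),np.round(s["contact_force"],1),np.round(s["ft_torque"],2))
E
```

```text
[0.5921 0.1053 0.3168] [-1.571e+00 -3.000e-03 -3.073e+00] [-0.2 -0.1  0.2] [ 0.03 -0.03  0.02]
```

View pics/wrist7.png

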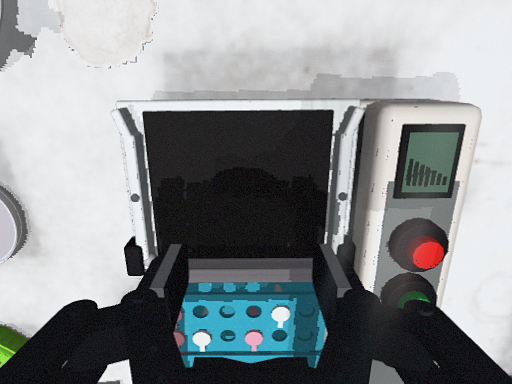

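View pics/scene7.png

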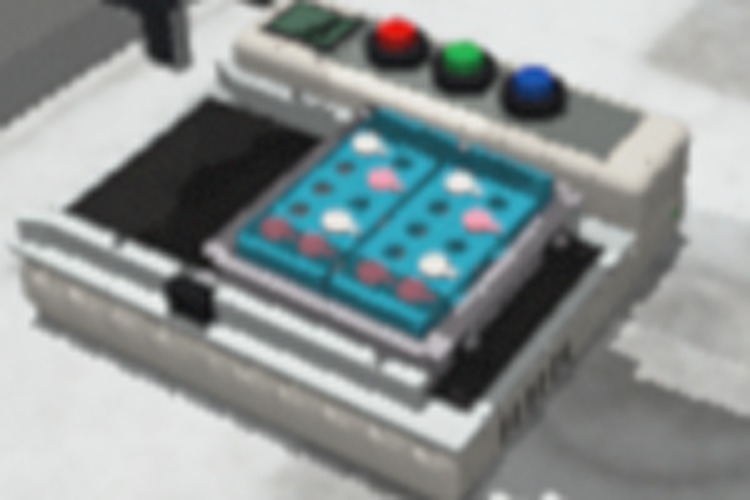

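The tray stayed put after release: the near lip hangs over the buffers at scene (470,345) and (575,232), and both racks are seated. Now I'll move over the pod and measure the keys up close.

Request:
arm_command(rows=[[[0.07, -0.025, -0.025, 0.02, 0], [0.07, -0.05, -0.05, 0.04, 0], [0.07, -0.077, -0.075, 0.04, 0], [0.07, -0.105, -0.1, 0.04, 0], [0.07, -0.13, -0.125, 0.04, 0]]])

```text
time_s: 7.32
tool_pos: [0.4603, -0.0202, 0.3574]
eef_rot: [-1.571, -0.001, -3.072]
contact_force: [0.4, -0.4, 0.1]
gripper_width: 0.0697
```

Request:
arm_command(rows=[[[0.07, 0, 0, 0, 0], [0.07, 0, 0, 0, 0]]])

```text
time_s: 7.48
tool_pos: [0.461, -0.0203, 0.3574]
eef_rot: [-1.571, -0.001, -3.075]
contact_force: [1.2, -0.4, -0.1]
gripper_width: 0.0699
```

```bash
python3 - <<'E'
from h import *
s=telemetry.state();m=cams.camera_model("wrist");im=cams.get_image("wrist")[:,:,::-1].copy();cv2.imwrite("pics/wrist8.png",im)
print(np.round(s["tool_pos"],4),np.round(s["eef_rot"],3))
hsv=cv2.cvtColor(im,cv2.COLOR_BGR2HSV).astype(int);H,S,V=hsv[...,0],hsv[...,1],hsv[...,2]
for c,mk in dict(red=((H<8)|(H>172)),green=(H>50)&(H<80),blue=(H>105)&(H<125)).items():
    for b in blob(mk&(S>130)&(V>60),80): print(c,b,onz(m,[b[0]],.092)[0].round(4))
E
```

```text
[ 0.461  -0.0203  0.3574] [-1.571e+00 -1.000e-03 -3.075e+00]
red ([250.7, 29.6], 944, [234, 12, 34, 36]) [ 0.5753 -0.0128  0.092 ]
green ([251.3, 100.7], 763, [236, 85, 31, 32]) [ 0.5304 -0.0162  0.092 ]
blue ([252.2, 161.5], 524, [238, 149, 29, 28]) [ 0.487  -0.0197  0.092 ]
```

View pics/wrist8.png

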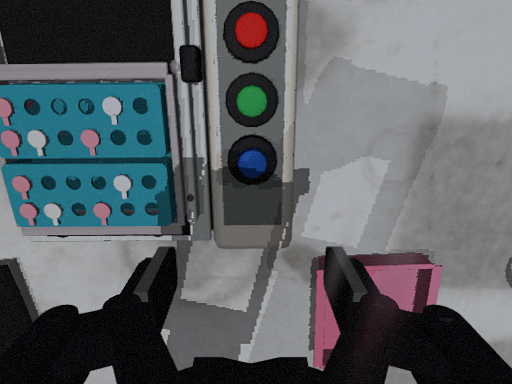

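The wrist view shows a clean row of keys: red (251,30), green (251,101), blue (252,162). Casting their rays to z = 0.092 matches the triangulation within 1 mm: blue (0.487, -0.0197), green (0.5304, -0.0162). The pink tray at (377,310) stays clear. I'll close the fingers and approach blue.

Request:
arm_command(rows=[[[0, 0.013, 0, 0, 0], [0, 0.026, 0.0005, -0.02, 0], [0, 0.026, 0.0005, -0.05, 0], [0, 0.026, 0.0005, -0.075, 0], [0, 0.026, 0.0005, -0.075, 0]]])

```text
time_s: 7.95
tool_pos: [0.4874, -0.0178, 0.2763]
eef_rot: [-1.574, -0.012, -3.071]
contact_force: [-0.3, -0.3, -1.4]
gripper_width: 0.0093
```

Request:
arm_command(rows=[[[0, 0, 0, -0.003, 0], [0, 0, 0, -0.006, 0], [0, 0, 0, -0.008, 0], [0, 0, 0, -0.008, 0]]])

```text
time_s: 8.28
tool_pos: [0.4891, -0.0191, 0.276]
eef_rot: [-1.57, 0.002, -3.072]
contact_force: [1.4, 0.2, 0.6]
gripper_width: -0.0
```

```bash
python3 - <<'E'
from h import *
s=telemetry.state()
im=cams.get_image("scene")[:,:,::-1];cv2.imwrite("pics/scene9.png",cv2.resize(im[140:240,190:310],None,fx=6,fy=6,interpolation=2))
im=cams.get_image("wrist")[:,:,::-1];cv2.imwrite("pics/wrist9.png",im)
print(np.round(s["tool_pos"],4),np.round(s["eef_rot"],3),np.round(s["contact_force"],1))
E
```

```text
[ 0.4891 -0.0191  0.276 ] [-1.570e+00  2.000e-03 -3.072e+00] [1.4 0.2 0.6]
```

View pics/scene9.png

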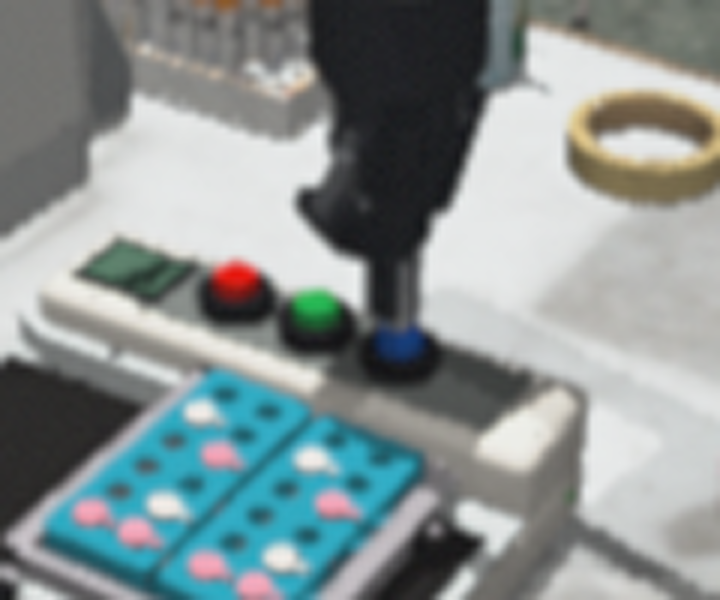

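View pics/wrist9.png

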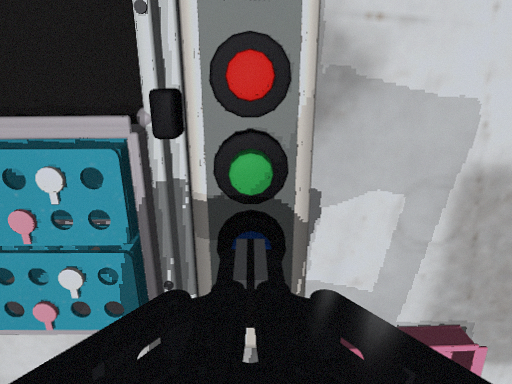

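The closed fingertips stand centred above the blue key, about 10 mm clear, with green and red well clear of the gripper. I'll press in small steps and watch the force.

Request:
arm_command(rows=[[[0, -0.002, 0, -0.003, 0], [0, -0.002, 0, -0.006, 0], [0, -0.002, 0, -0.008, 0], [0, -0.002, 0, -0.008, 0]]])

```text
time_s: 8.72
tool_pos: [0.4869, -0.0193, 0.2676]
eef_rot: [-1.57, 0.002, -3.073]
contact_force: [-0.4, -0.7, 4.7]
gripper_width: 0.0
```

Request:
arm_command(rows=[[[0, 0, 0, -0.002, 0], [0, 0, 0, -0.004, 0], [0, 0, 0, -0.004, 0]]])

```text
time_s: 8.97
tool_pos: [0.4869, -0.0192, 0.2672]
eef_rot: [-1.57, 0.003, -3.073]
contact_force: [-7.7, 1.2, 19.2]
gripper_width: -0.0001
```

Request:
arm_command(rows=[[[0, 0, 0, -0.001, 0], [0, 0, 0, -0.002, 0], [0, 0, 0, -0.002, 0]]])

```text
time_s: 9.22
tool_pos: [0.4868, -0.0192, 0.267]
eef_rot: [-1.57, 0.003, -3.073]
contact_force: [-10.9, 1.4, 27.4]
gripper_width: -0.0005
```

Force climbs to 27 N with almost no travel, so something is bottomed out. I'll check whether it's the key.

```bash
python3 - <<'E'
from h import *
im=cams.get_image("scene")[:,:,::-1];cv2.imwrite("pics/scene10.png",cv2.resize(im[160:220,210:290],None,fx=9,fy=9,interpolation=2))
im=cams.get_image("wrist")[:,:,::-1];cv2.imwrite("pics/wrist10.png",cv2.resize(im[100:340,150:350],None,fx=2.5,fy=2.5,interpolation=2))
E
```

```text
(no output)
```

View pics/scene10.png

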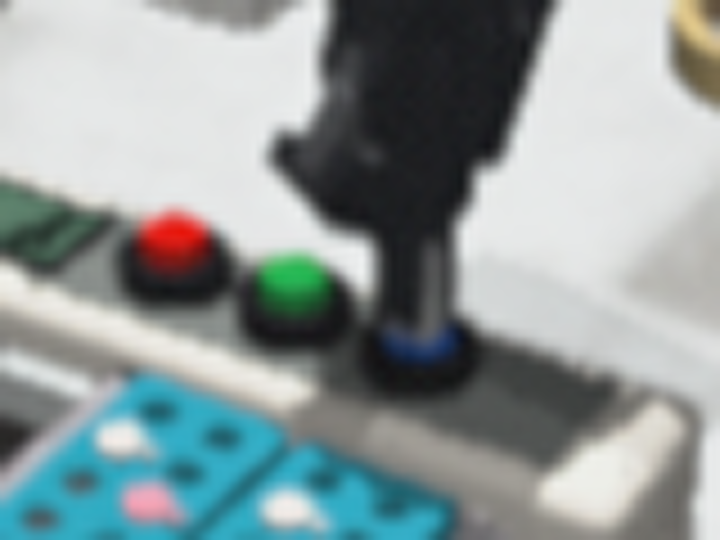

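View pics/wrist10.png

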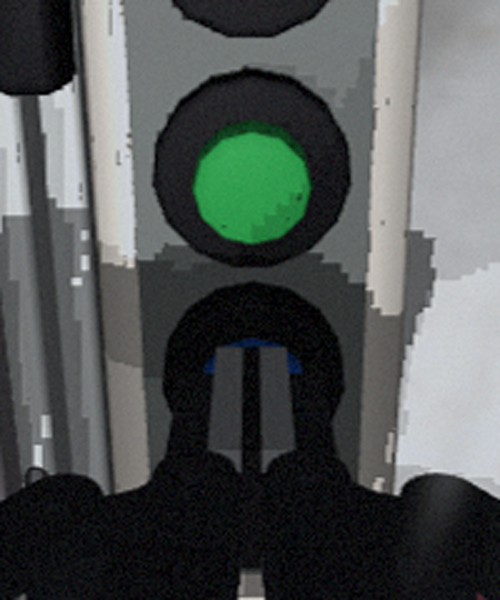

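```bash
python3 - <<'E'
from h import *
m=cams.camera_model("wrist");R=np.array(m["R"]);s=telemetry.state();print(np.round(s["contact_force"],1),np.round(s["tool_pos"],4))
pj=lambda X:cv2.projectPoints(np.array(X,float),cv2.Rodrigues(R)[0],np.array(m["t"]),np.array(m["mtx"]),np.array(m["D"]))[0].round(1).reshape(-1,2).tolist()
u=np.array([.9976,.0698,0])
for n,c in(("blue",[.487,-.0196,0]),("green",[.5307,-.0164,0])):
    for z in(.093,.092,.090,.088,.087,.086): print(n,z,pj(np.array(c)+.011*u+[0,0,z]))
# green measured far rim, from wrist10
im=cv2.imread("pics/wrist10.png");hsv=cv2.cvtColor(im,cv2.COLOR_BGR2HSV).astype(int);H,S,V=hsv[...,0],hsv[...,1],hsv[...,2]
for n,mk in(("blue",(H>105)&(H<125)&(S>110)&(V>40)),("green",(H>50)&(H<80)&(S>130)&(V>100))):
    for b in blob(mk,60):print(n,b,"toprow px",100+b[2][1]/2.5)
E
```

```text
[-10.6   2.4  28.1] [ 0.4868 -0.0192  0.267 ]
blue 0.093 [[251.1, 236.6]]
blue 0.092 [[251.1, 235.6]]
blue 0.09 [[251.1, 233.8]]
blue 0.088 [[251.1, 232.1]]
blue 0.087 [[251.1, 231.2]]
blue 0.086 [[251.1, 230.3]]
green 0.093 [[250.7, 147.8]]
green 0.092 [[250.7, 147.4]]
green 0.09 [[250.7, 146.5]]
green 0.088 [[250.6, 145.7]]
green 0.087 [[250.6, 145.3]]
green 0.086 [[250.6, 144.9]]
blue ([253.1, 343.3], 306, [225, 338, 57, 10]) toprow px 235.2
blue ([292.9, 364.2], 230, [287, 351, 15, 23]) toprow px 240.4
blue ([210.1, 365.7], 139, [204, 355, 12, 19]) toprow px 242.0
green ([251.2, 187.3], 9804, [194, 132, 116, 111]) toprow px 152.8
```

```bash
python3 - <<'E'
from h import *
a=cv2.imread("pics/scene0.png");b=cams.get_image("scene")[:,:,::-1].copy();cv2.imwrite("pics/scene11.png",b)
o=[]
for im in(a,cv2.imread("pics/scene9.png"),b):
    if im.shape[0]==384: c=cv2.resize(im[180:210,235:275],None,fx=12,fy=12,interpolation=2)
    else: c=cv2.resize(im[240:420,270:510],None,fx=2,fy=2)
    o.append(c)
cv2.imwrite("pics/cmp.png",cv2.resize(np.vstack(o),None,fx=.55,fy=.55))
for im in(a,b):
    hsv=cv2.cvtColor(im,cv2.COLOR_BGR2HSV).astype(int)
    print([ (r,[int(x) for x in im[r,256]]) for r in range(190,205)])
E
```

```text
[(190, [234, 235, 233]), (191, [233, 234, 232]), (192, [227, 216, 209]), (193, [215, 139, 115]), (194, [209, 100, 37]), (195, [211, 103, 34]), (196, [196, 97, 36]), (197, [155, 78, 28]), (198, [117, 61, 25]), (199, [91, 50, 30]), (200, [56, 41, 36]), (201, [37, 34, 34]), (202, [26, 25, 24]), (203, [46, 46, 43]), (204, [95, 98, 94])]
[(190, [45, 44, 43]), (191, [47, 46, 45]), (192, [48, 47, 45]), (193, [52, 50, 49]), (194, [53, 53, 51]), (195, [58, 57, 56]), (196, [74, 70, 69]), (197, [93, 78, 72]), (198, [99, 66, 51]), (199, [85, 48, 27]), (200, [50, 33, 25]), (201, [27, 25, 25]), (202, [26, 26, 25]), (203, [32, 33, 30]), (204, [57, 57, 55])]
```

View pics/cmp.png

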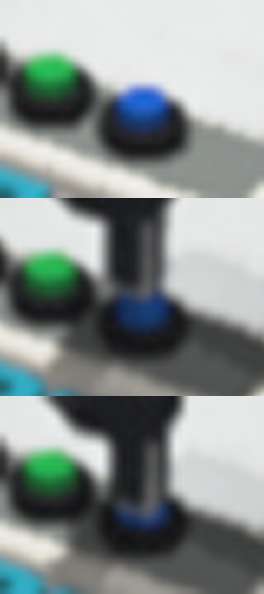

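The blue key is clearly sunk from dome height down to collar level. I'll release it slowly: the spring should stay in contact over 5 mm of rise if the key had been fully down.

Request:
arm_command(rows=[[[0, 0, 0, 0.003, 0], [0, 0, 0, 0.006, 0], [0, 0, 0, 0.006, 0], [0, 0, 0, 0.006, 0]]])

```text
time_s: 9.7
tool_pos: [0.4869, -0.0193, 0.2674]
eef_rot: [-1.57, 0.002, -3.073]
contact_force: [0.2, -0.9, 8.2]
gripper_width: -0.0
```

Request:
arm_command(rows=[[[0, 0, 0, 0.002, 0], [0, 0, 0, 0.002, 0]]])

```text
time_s: 9.87
tool_pos: [0.487, -0.0193, 0.269]
eef_rot: [-1.57, 0.001, -3.073]
contact_force: [2.5, -0.8, 3.2]
gripper_width: 0.0001
```

Request:
arm_command(rows=[[[0, 0, 0, 0.002, 0], [0, 0, 0, 0.002, 0]]])

```text
time_s: 10.03
tool_pos: [0.4868, -0.0193, 0.2707]
eef_rot: [-1.571, 0.0, -3.073]
contact_force: [2.2, -0.2, 2.6]
gripper_width: 0.0002
```

Request:
arm_command(rows=[[[0, 0, 0, 0.002, 0], [0, 0, 0, 0.002, 0]]])

```text
time_s: 10.2
tool_pos: [0.4864, -0.0192, 0.2724]
eef_rot: [-1.571, -0.001, -3.073]
contact_force: [1.7, -1.3, 1.5]
gripper_width: 0.0002
```

The spring force fell from 4.5 N (extrapolated) to about 1.5 N over 5 mm of rise, so the blue key had been fully down. I'll rise clear, let it up, and move over green.

Request:
arm_command(rows=[[[0, 0, 0, 0.01, 0], [0, 0, 0, 0.02, 0], [0, 0.022, 0.0015, 0.02, 0], [0, 0.044, 0.003, 0.02, 0], [0, 0.044, 0.003, 0.02, 0]]])

```text
time_s: 10.62
tool_pos: [0.533, -0.0161, 0.2938]
eef_rot: [-1.571, 0.003, -3.073]
contact_force: [0.8, -0.7, 0.3]
gripper_width: -0.0
```

Request:
arm_command(rows=[[[0, 0, 0, 0, 0], [0, 0, 0, 0, 0]]])

```text
time_s: 10.78
tool_pos: [0.5302, -0.0161, 0.2928]
eef_rot: [-1.571, -0.001, -3.073]
contact_force: [0.5, 0.8, 0.1]
gripper_width: 0.0001
```

```bash
python3 - <<'E'
from h import *
s=telemetry.state();print(np.round(s["tool_pos"],4),np.round(s["contact_force"],1))
im=cams.get_image("scene")[:,:,::-1];cv2.imwrite("pics/scene12.png",cv2.resize(im[140:280,160:300],None,fx=4,fy=4,interpolation=2))
im=cams.get_image("wrist")[:,:,::-1];cv2.imwrite("pics/wrist12.png",im)
E
```

```text
[ 0.5302 -0.0161  0.2928] [0.5 0.8 0.1]
```

View pics/scene12.png

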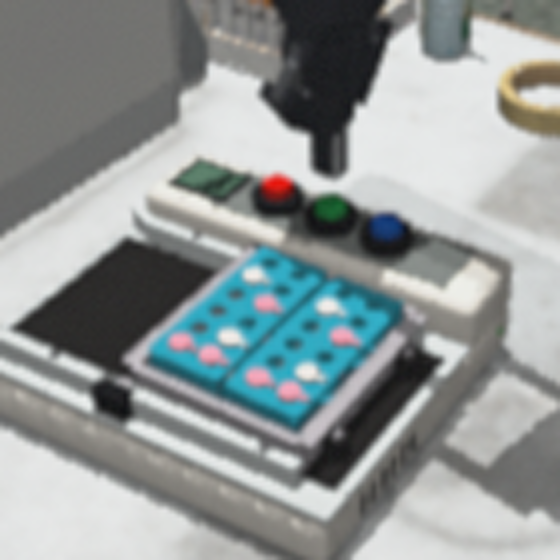

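View pics/wrist12.png

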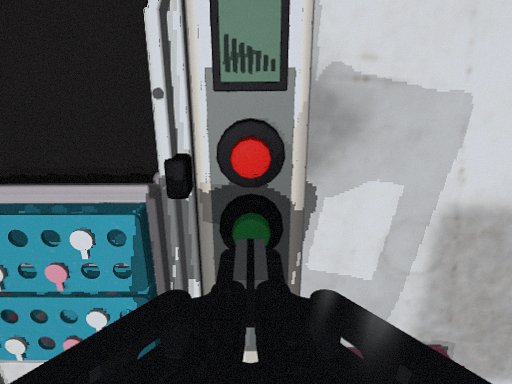

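The blue key is up again at scene (386,228), and the fingertips are over green, centred at wrist (250,225). Now I'll press green.

Request:
arm_command(rows=[[[0, 0, 0, -0.01, 0], [0, 0, 0, -0.018, 0], [0, 0, 0, -0.018, 0]]])

```text
time_s: 11.13
tool_pos: [0.5296, -0.0161, 0.2722]
eef_rot: [-1.571, -0.004, -3.073]
contact_force: [-0.3, -0.8, 0.7]
gripper_width: 0.0003
```

Request:
arm_command(rows=[[[0, 0, 0, -0.003, 0], [0, 0, 0, -0.006, 0], [0, 0, 0, -0.009, 0], [0, 0, 0, -0.009, 0]]])

```text
time_s: 11.47
tool_pos: [0.5303, -0.0161, 0.2674]
eef_rot: [-1.571, -0.001, -3.073]
contact_force: [-5.1, 0.5, 9.9]
gripper_width: 0.0
```

Request:
arm_command(rows=[[[0, 0, 0, -0.002, 0], [0, 0, 0, -0.003, 0], [0, 0, 0, -0.003, 0]]])

```text
time_s: 11.72
tool_pos: [0.5303, -0.0161, 0.2672]
eef_rot: [-1.57, 0.001, -3.073]
contact_force: [-10.1, 0.7, 19.8]
gripper_width: -0.0005
```

Green bottomed out at the same height (z 0.2672, 20 N). I'll let it up, rise, and retreat so I can check everything.

Request:
arm_command(rows=[[[0, 0, 0, 0.006, 0], [0, 0, 0, 0.016, 0], [0, 0, 0, 0.035, 0], [0, 0, 0, 0.07, 0], [0, 0, 0, 0.1, 0]]])

```text
time_s: 12.13
tool_pos: [0.5306, -0.0162, 0.3633]
eef_rot: [-1.571, -0.001, -3.073]
contact_force: [1.0, 0.0, 0.7]
gripper_width: 0.0001
```

Request:
arm_command(rows=[[[0.06, 0.01, 0.03, 0.02, 0], [0.06, 0.02, 0.06, 0.04, 0], [0.06, 0.03, 0.09, 0.04, 0], [0.06, 0.04, 0.11, 0.04, 0], [0.06, 0.04, 0.11, 0.04, 0]]])

```text
time_s: 12.55
tool_pos: [0.5717, 0.0973, 0.4028]
eef_rot: [-1.573, 0.002, -3.068]
contact_force: [-0.5, -0.4, -0.1]
gripper_width: 0.0597
```

Request:
arm_command(rows=[[[0.06, 0.03, 0, 0, 0], [0.06, 0.06, 0, 0, 0], [0.06, 0.06, 0, 0, 0], [0.06, 0.06, 0, 0, 0]]])

```text
time_s: 12.88
tool_pos: [0.6317, 0.0932, 0.4004]
eef_rot: [-1.571, -0.004, -3.074]
contact_force: [-0.7, -0.2, -0.0]
gripper_width: 0.0598
```

```bash
python3 - <<'E'
from h import *
s=telemetry.state();print(np.round(s["tool_pos"],4),np.round(s["contact_force"],1))
m=cams.camera_model("wrist")
im=cams.get_image("scene")[:,:,::-1];cv2.imwrite("pics/scene13f.png",im);cv2.imwrite("pics/scene13.png",cv2.resize(im[170:280,150:300],None,fx=5,fy=5,interpolation=2))
im=cams.get_image("wrist")[:,:,::-1];cv2.imwrite("pics/wrist13.png",im)
u=np.array([.9976,.0698]);n=np.array([-.0698,.9976]);R=np.array(m["R"])
for du,h in((63.5,.066),(67,.083)):
  for k in(-67,67):
    h0=u*(.487+du/1000)+n*(.0717+k/1000)
    print(du,k,cv2.projectPoints(np.r_[h0,h],cv2.Rodrigues(R)[0],np.array(m["t"]),np.array(m["mtx"]),np.array(m["D"]))[0].round(1).ravel())
E
```

```text
[0.6317 0.0932 0.4004] [-0.7 -0.2 -0. ]
63.5 -67 [292.7 248.9]
63.5 67 [165.3 249.2]
67 -67 [294.9 254.2]
67 67 [160.8 254.5]
```

View pics/wrist13.png

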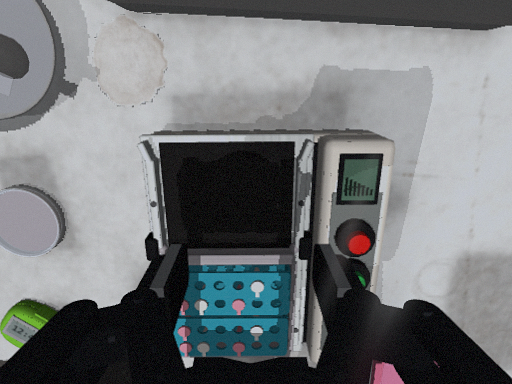

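View pics/scene13.png

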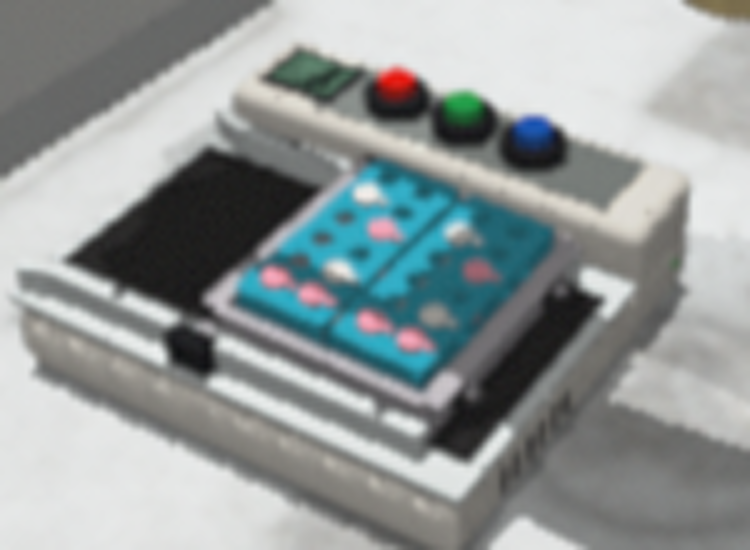

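Keys are all up and the tray is in place, but the fingers hide the catches in this view. I'll move back for a clear look.

Request:
arm_command(rows=[[[0.06, 0.015, 0.01, -0.02, 0], [0.06, 0.03, 0.02, -0.04, 0], [0.06, 0.045, 0.02, -0.06, 0], [0.06, 0.06, 0.02, -0.08, 0], [0.06, 0.06, 0.02, -0.08, 0]]])

```text
time_s: 13.4
tool_pos: [0.6905, 0.1134, 0.3171]
eef_rot: [-1.57, -0.008, -3.073]
contact_force: [-0.7, 0.2, -0.9]
gripper_width: 0.0602
```

```bash
python3 - <<'E'
from h import *
s=telemetry.state();print(np.round(s["tool_pos"],4),np.round(s["contact_force"],1))
m=cams.camera_model("wrist");im=cams.get_image("wrist")[:,:,::-1];cv2.imwrite("pics/wrist14f.png",im)
np.savez("w14.npz",**{k:np.array(v) for k,v in m.items()})
cv2.imwrite("pics/wrist14.png",cv2.resize(im[170:384,90:400],None,fx=2.5,fy=2.5,interpolation=2))
E
```

```text
[0.6905 0.1134 0.3171] [-0.7  0.2 -0.9]
```

View pics/wrist14.png

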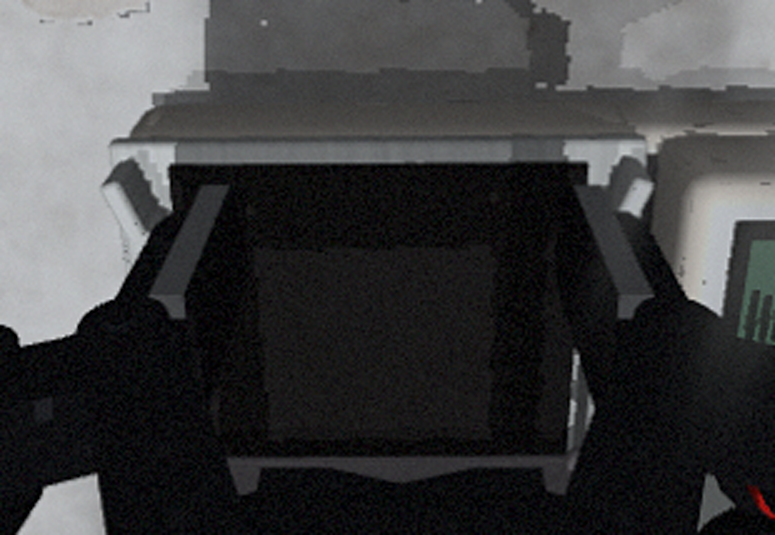

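That was the wrong way, because the camera sits behind the fingers. I'll bring the TCP forward instead so the lip lies ahead of the fingers.

Request:
arm_command(rows=[[[0.06, -0.035, 0, 0.01, 0], [0.06, -0.07, 0, 0.01, 0], [0.06, -0.105, 0, 0.01, 0], [0.06, -0.14, 0, 0.01, 0], [0.06, -0.175, 0, 0.01, 0]]])

```text
time_s: 13.87
tool_pos: [0.5129, 0.1136, 0.3353]
eef_rot: [-1.571, 0.004, -3.073]
contact_force: [-0.1, -0.1, 0.4]
gripper_width: 0.0602
```

Request:
arm_command(rows=[[[0.06, -0.005, 0, 0, 0], [0.06, -0.005, 0, 0, 0]]])

```text
time_s: 14.03
tool_pos: [0.5079, 0.1138, 0.3353]
eef_rot: [-1.571, 0.004, -3.072]
contact_force: [0.5, 0.0, 0.5]
gripper_width: 0.0602
```

```bash
python3 - <<'E'
from h import *
s=telemetry.state();print(np.round(s["tool_pos"],4),np.round(s["contact_force"],1))
m=cams.camera_model("wrist");im=cams.get_image("wrist")[:,:,::-1];cv2.imwrite("pics/wrist15f.png",im)
cv2.imwrite("pics/wrist15.png",cv2.resize(im[60:280,90:400],None,fx=2.5,fy=2.5,interpolation=2))
u=np.array([.9976,.0698]);n=np.array([-.0698,.9976]);R=np.array(m["R"])
for du,h in((63.5,.066),(67,.083)):
  for k in(-67,67):
    h0=u*(.487+du/1000)+n*(.0717+k/1000)
    print(du,k,cv2.projectPoints(np.r_[h0,h],cv2.Rodrigues(R)[0],np.array(m["t"]),np.array(m["mtx"]),np.array(m["D"]))[0].round(1).ravel())
E
```

```text
[0.5079 0.1138 0.3353] [0.5 0.  0.5]
63.5 -67 [349.3 148.4]
63.5 67 [169.1 148.7]
67 -67 [356.9 148.2]
67 67 [162.8 148.5]
```

View pics/wrist15.png

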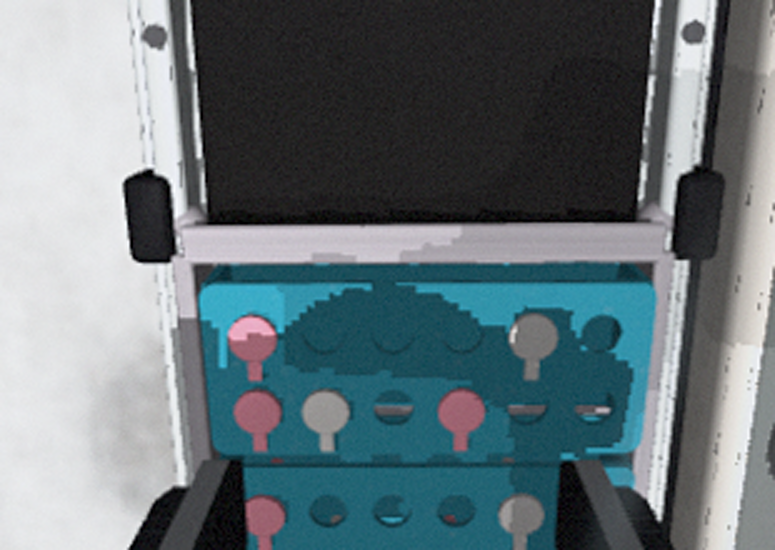

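The lip edge is at row 149.6 and the calculation predicts 148.3 for home, a difference of about 1 mm. Both balls peek out symmetrically behind the lip ends at crop (187,215) and (655,215), and the racks are seated. The arm is clear of everything, so I'll hand in.

```bash
python3 - <<'E'
from h import *
a=cv2.imread("pics/scene0.png").astype(int);b=cv2.imread("pics/scene13f.png").astype(int);d=np.abs(a-b).mean(2)
for n,(x0,y0,x1,y1) in dict(timer=(160,322,220,370),petri=(108,285,162,328),tape=(280,152,315,175),beaker=(332,150,358,188),pink=(310,195,350,238)).items():print(n,round(d[y0:y1,x0:x1].mean(),1))
print(order.sign_off())
E
```

```text
timer 3.3
petri 4.0
tape 3.2
beaker 3.5
pink 9.8
the job is handed in; nothing more can be done
None
```

The tray is home with both spring catches out behind it. Blue and then green were each pressed fully down and let up. I signed the job off at about 14 s of robot time; it reports no verdict.

- **Tray:** I hooked both fingers behind the far lip and pulled it about 48 mm along the rails. The tips stopped moving while the pull rose to 25 N. After release, the lip edge was about 1 mm from where home should be. Both catch balls showed behind the far wall while I was pulling, and peeked out evenly at both lip ends afterwards. Both racks are still seated.
- **Keys:** Blue and green bottomed at the same tool height (z 0.267 m), at 27 N and 20 N. On blue's release I felt the spring over about 5 mm, so it had been fully down. I did not repeat that check on green. Red was never touched, and all keys looked up in the last scene picture.
- **Bystanders:** The timer, petri dish, tape and beaker look unchanged between the first and a late scene picture. The pink tray's area differed more (9.8 against 3 to 4), which I put down to the arm's shadow or the arm itself and did not check further. The arm never went down near it.
- **Disagreements:** The fingertips reach about 180 mm when closed, against the 173 mm listed. My first hand-picked key pixels were about 6 mm off, so I used the colour-mask positions, which agreed within 1 mm.

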